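# Fit the clean intake filter in the radio-room power unit

### The job

Fit the clean filter (blue frame with white pleats) into the open bay in the top of the grey power unit: hook its thin tongue under the yellow lip of the bay while the filter is tilted, then swing the other end down until the filter lies flat on the bay's floor, and let go. Leave the dirty filter (brown pleats) where it lies on the desk.

Things in the scene. Friction and masses are not known exactly. Their poses are not given: they have to be found in the camera images.
- clean_rib (a point): Clean filter, white pleats in a blue frame, 0.18 kg, lying flat. Point: centre of its upright grip rib (12 mm thick in x, 60 in y, 44 tall; grip it here from above), 36 mm above the flat underside. Axes: z up; frame x -55 to 55 mm, y -60 to 60, 14 thick. A tongue, 90 wide, 5 thick, level with the underside, reaches from the frame's -x edge to x = -85.
- dirty_rib (a point): Dirty filter: same size, blue frame, point and axes as the clean one, but dark brown pleats. It lies on the desk on the other side of the power unit and must stay there.
- bay (a point): Filter bay in the top of the fixed grey power unit (260 x 200 mm, 79 high). Point: on its floor, 60 mm above the desk. Axes: z up, -x towards the yellow lip, y along it. The recess spans x -92 to 62 mm, y -70 to 70; rims 10 mm above the floor at +x and both sides. A seated filter has the same axes, its rib centre 36 mm above this point, with play of 7 mm in x, 10 in y.
- tongue (a point): Middle of the lower edge of the clean filter's tongue tip: x -85, y 0, z -36 mm in the clean filter's axes, same axes. It goes under the yellow lip, which overhangs the bay's floor from x -92 to -70 mm (bay's axes) over the full width, underside 13 mm, top 17 mm above the floor. The opening left is 132 mm, so the 140 mm filter goes in tongue first, tilted some 15 degrees.
Not all that is in view belongs to the job. Leave any green or orange look-alike of the part that bears clean_rib alone.

How it is judged:
By the outcome, as a careful person would: the job done as asked, in the order asked, and still so for the second after the job is handed in, with the robot touching nothing.
It also fails if it takes over 40 s, if anything falls off the work surface, if the arm or the gripper's body presses on something with over 40 N, if the wrist force passes 120 N, or if a joint passes its speed limit or range.

### The arm

A 6-joint arm with a two-finger parallel gripper is mounted at the origin on the work surface. World frame = base frame: x ahead of the robot, y to its left, z up, the work surface at z = 0. Lengths are in m, angles in rad, forces in N, time in s.
With the tool pointing down it reaches from about 0.325 to 0.85 m from the base axis. Payload 4.4 kg.
Tool frame: the origin (TCP) lies on the centre line of the jaws, within the pads' length; the fingertips stand env.nose_length ahead of it and the grasp point (between the pads) lies 2 mm behind it (env.nose_length is the distance from the TCP to the fingertips, in m); z points along the fingers, y is the direction in which the jaws open and shut (so a half turn about z gives the same grasp; the last joint's range is limited). The gripper opens to 94 mm and grips with 3 to 60 N. Pads are 16 mm wide; open, the fingers measure 119 mm over their backs; the gripper's body (75 mm by 177 mm) begins 78 mm behind the grasp point.
Start: joints at [-1.317, 0.207, 1.542, -0, 1.393, -0.15], TCP at [0.226, -0.529, 0.222] pointing down, gripper open.
Joint ranges: [-2.73, 2.73], [-0.86, 2.22], [0.23, 2.46], [-1.11, 4.25], [0.08, 2.63], [-2.82, 2.82]. Speed limits (rad/s): [2.79, 2.79, 3.14, 3.14, 3.14, 3.14].

### API

Orientations are given as a rotation vector (axis times angle).
In Python, from plant import env gives the robot as it stands.
- The arm moves only by the tool carry_out, never from a script. Its argument "series" is a list of rows, each a list of 3 entries, a list of its own where there are three numbers: the shift along the tool's x, y, z in m, then the turn, a rotation vector about the tool's x, y, z in degrees, then the opening, from 0 (shut) to 1 (fully open). In form: [[[x, y, z], [ax, ay, az], jaw], ...]. A call has exactly 10 rows; each row is the pose to reach, as a shift and turn from the pose commanded when the call began, along the tool's axes at that moment; what a row does not reach only later rows make up. A row lasts 1/8 s, in which the tool goes at most 62.5 mm and 10.7 degrees, less where a joint would pass 70% of its speed; a pose out of reach is approached as far as the arm can. A call with a gripper value outside its range is refused whole. The fingers move at their own pace and stop on an object; "force" is the grip in N (left out, the last holds). Time passes only in rows, so rows that repeat a pose let the fingers close, or fill a call up. It gives the time, the measured TCP pose, the force and the opening at its end, in the units of the state.
- env.state(): the state, without advancing time (a new reading comes with each control period).
- env.capture(name): name is "scene" or "top" or "wrist"; returns a dict with "img" (480x640x3 uint8, blue, green, red), "fx", "fy", "cx", "cy" (pixels), "R" (3x3) and "t" (3): a world point X has camera coordinates R X + t. Camera axes: x right, y down, z forward; pixel columns grow to the right and rows downward; lengths in m; the calibration is good to about 2 mm. A picture is of the moment at which its call begins. There is no depth.
- env.finish_job(): hands the job in, once; it reports no verdict.
Trained networks look in the newest picture that a camera, given by its name, has taken for a name from the list of things; names that differ only in an ending like _2 or _b are one class to them, and where a whole thing is asked for, a point or a joint stands for the part that bears it (a point fixed in the world has none). Each returns a list of dicts, best first, with "confidence" (0 to 1); they miss things now and then, are a little off and sometimes report something else, mostly with a low value. They report only what shows in the picture. A call takes as long as a camera call. They do not tell look-alikes from the thing itself.
- env.search_frame(camera, query): "rect" ([left, top, width, height] in pixels, round what is visible of it).
- env.pinpoint(camera, query): "centre" ([row, column] in pixels: a listed point, or the origin of a listed thing).
The state is a dict: "clock": time; "joint_positions": joint angles; "qd": joint speeds; "effort": joint torques, N m; "tool_pos": TCP position; "tcp_rot": TCP orientation; "ft_force": force on the tool from outside, world axes, zero at the start; "ft_torque": the same for the moment, N m; "gripper_width": finger opening in m.
Only numpy, scipy, OpenCV 4.12 (cv2) and the standard library are available. Lean on these libraries where they do the work, as an engineer would, in place of code of your own. Each camera call takes 0.05 s, during which the arm holds its last target.

## Working session

There is one attempt and no reset: what is moved stays moved. The work goes in short steps, Python scripts to look and compute and a tool call to move; the robot and the scene stay as the last step left them, time stands still between calls to the robot, and variables do not carry over. Pictures are saved under pics/ and viewed, and the job is handed in when it is done.

Besides the shell and the picture viewer there is one more tool, called after "Call:" as name([rows], argument=value, ...), one row to a line, values as JSON. carry_out: Moves the arm, as the interface text tells. Its arguments: {"type":"object","properties":{"series":{"type":"array","items":{"type":"array"}},"force":{"type":"number"}},"required":["series"]}

```bash
ls; mkdir -p pics
python3 - <<'E'
from plant import env
import cv2
s=env.state(); print({k:s[k] for k in ("clock","tool_pos","tcp_rot","ft_force","gripper_width")}, env.nose_length)
for n in ("scene","top"):
    c=env.capture(n); cv2.imwrite(f"pics/{n}0.png",c["img"])
    print(n,c["fx"],c["fy"],c["cx"],c["cy"],c["R"],c["t"])
    for q in ("clean_rib","dirty_rib","bay","tongue"):
        print(q,[(d["centre"],round(d["confidence"],2)) for d in env.pinpoint(n,q)])
E
```

```text
pics
{'clock': 0.0, 'tool_pos': array([ 0.22626692, -0.52777747,  0.22129362]), 'tcp_rot': array([-3.07523955e+00, -6.31106271e-01,  1.74666718e-04]), 'ft_force': array([-1.07316708,  0.14366871, -0.46176117]), 'gripper_width': 0.09417386080027194} 0.017
scene 470.46268637276285 470.46268637276285 325.7132395171111 230.98639329761298 [[ 0.60941329  0.79275902 -0.01218962]
 [ 0.50816592 -0.40234858 -0.76150051]
 [-0.60859087  0.45787418 -0.64804968]] [-0.30508715 -0.1344897   1.21947977]
clean_rib [([221.0, 512.9], 0.78), ([149.9, 397.7], 0.77), ([199.1, 415.9], 0.61)]
dirty_rib [([371.5, 178.6], 0.97)]
bay [([290.2, 329.0], 0.58)]
tongue [([145.5, 374.5], 0.9), ([195.7, 386.9], 0.68), ([236.3, 545.6], 0.64), ([371.6, 177.5], 0.3)]
top 459.6502170080104 459.6502170080104 318.99822499560014 237.6119712226475 [[-0.01783649 -0.99970965  0.01620137]
 [-0.99694249  0.01654952 -0.0763661 ]
 [ 0.0760758  -0.01751393 -0.99694821]] [0.05976713 0.43109913 1.02095809]
clean_rib [([323.8, 136.6], 0.75), ([239.0, 196.9], 0.58), ([153.2, 151.0], 0.58)]
dirty_rib [([197.1, 474.5], 0.56)]
bay [([183.0, 350.4], 0.81)]
tongue [([360.7, 148.9], 0.93), ([145.2, 120.2], 0.83), ([279.1, 203.1], 0.77)]
```

View pics/scene0.png

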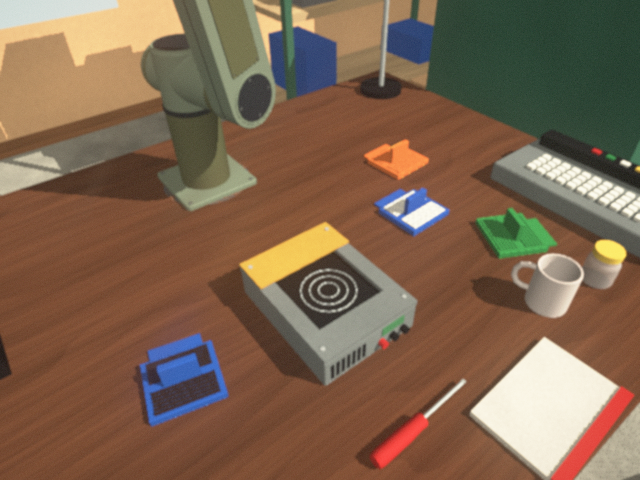

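View pics/top0.png

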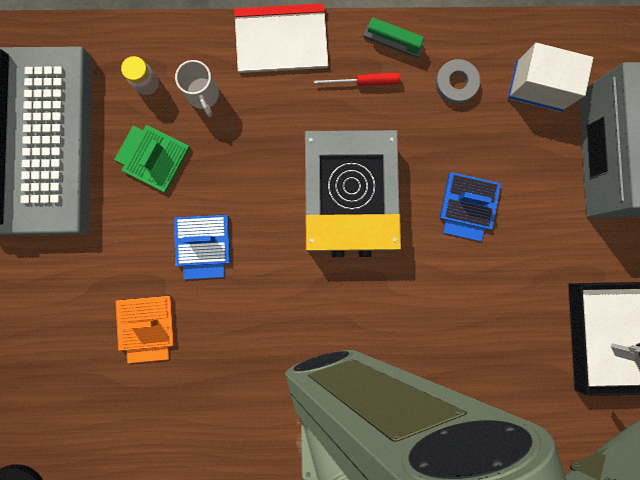

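Candidates for clean_rib, as top-image (row, col) pixels:
- Orange look-alike at (324,137).
- Green look-alike at (153,151).
- Blue frame with white pleats at (239,197).
- Blue frame with brown pleats, the dirty one, at (197,474).

By the description I choose (239,197). Next I check it in a close crop.

Run:
```python
import cv2, numpy as np
a=cv2.imread("pics/top0.png")
c1=cv2.resize(a[200:290,160:250],None,fx=4.4,fy=4.4,interpolation=cv2.INTER_CUBIC)
c2=cv2.resize(a[120:270,290:420],None,fx=396/130,fy=396/130,interpolation=cv2.INTER_CUBIC)
h=max(c1.shape[0],c2.shape[0]); o=np.zeros((h,800,3),np.uint8); o[:c1.shape[0],:c1.shape[1]]=c1;o[:c2.shape[0],400:400+c2.shape[1]]=c2
cv2.imwrite("pics/crop0.png",o)
```

```text
(no output)
```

View pics/crop0.png

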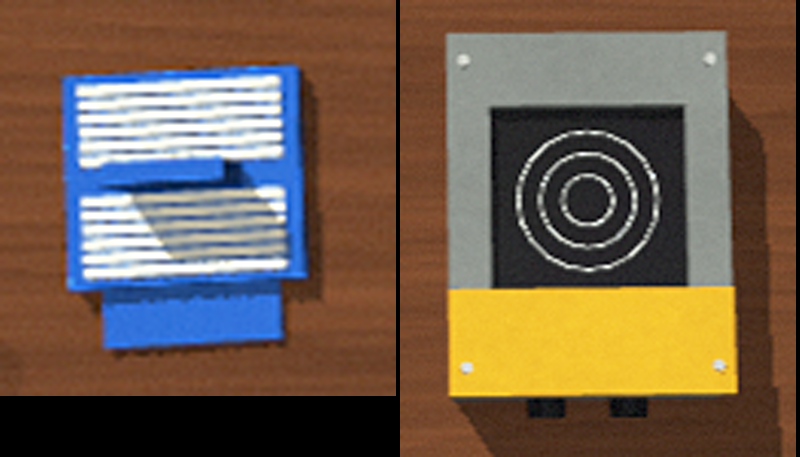

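The left crop at top pixel (239,197) shows a blue frame with white pleats, a rib, and its tongue towards the robot. That is the clean filter. The bay's yellow lip also faces the robot. Next I take an enlarged scene view for corner picks.

Run:
```python
import cv2, numpy as np
a=cv2.imread("pics/scene0.png")
c1=cv2.resize(a[180:240,365:455],None,fx=4,fy=4,interpolation=cv2.INTER_CUBIC)
c2=cv2.resize(a[215:390,230:425],None,fx=2.2,fy=2.2,interpolation=cv2.INTER_CUBIC)
h=max(c1.shape[0],c2.shape[0]); o=np.zeros((h,800,3),np.uint8); o[:c1.shape[0],:c1.shape[1]]=c1;o[:c2.shape[0],370:370+c2.shape[1]]=c2[:,:430]
cv2.imwrite("pics/crop1.png",o)
```

```text
(no output)
```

View pics/crop1.png

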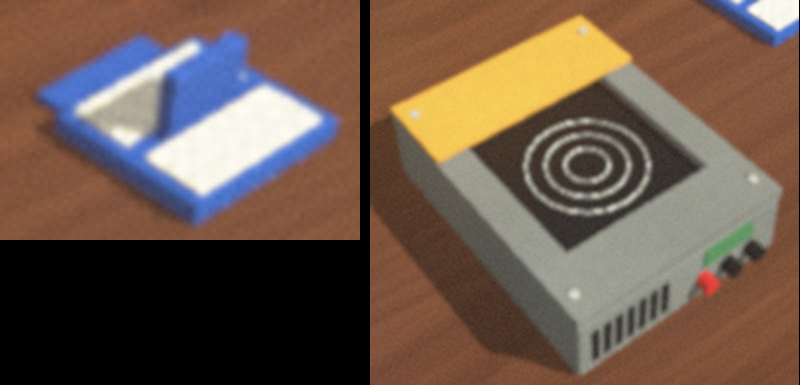

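```bash
cat > h.py <<'E'
import numpy as np
from scipy.optimize import least_squares
from scipy.spatial.transform import Rotation as Ro
def proj(c,X):
    p=(np.asarray(c["R"])@np.asarray(X).T).T+np.asarray(c["t"])
    return np.c_[c["cx"]+c["fx"]*p[:,0]/p[:,2], c["cy"]+c["fy"]*p[:,1]/p[:,2]]
def place(p,L):  # p x,y,yaw ; L local
    L=np.asarray(L,float); c,s=np.cos(p[2]),np.sin(p[2])
    return np.c_[p[0]+c*L[:,0]-s*L[:,1], p[1]+s*L[:,0]+c*L[:,1], L[:,2]]
def unc(pts,s,off,dx=0):
    return [((u-dx+.5)/s-.5+off[0],(v+.5)/s-.5+off[1]) for u,v in pts]
E
cat > fit.py <<'E'
from plant import env
from h import *
C={n:env.capture(n) for n in ("top","scene")}
import pickle; pickle.dump({n:{k:v for k,v in c.items() if k!="img"} for n,c in C.items()},open("cams.pkl","wb"))
m=1e-3
cl_top=[((55,60,14),(62,76)),((55,-60,14),(300,66)),((-55,-60,14),(306,276)),((-55,60,14),(70,289)),((-85,45,5),(105,349)),((-85,-45,5),(284,340))]
cl_sc=[((55,-60,14),(195,207)),((55,60,14),(337,122)),((-85,-45,5),(38,97)),((-85,45,5),(145,36))]
def run(top,sc,p0,extra=None,cams=("top","scene")):
    def r(p,cams=cams):
        out=[]
        for n,l in (("top",top),("scene",sc)):
            if n not in cams: continue
            L=np.array([[ (p[3] if v=="a" else p[3]+.26) if isinstance(v,str) else v*m for v in a] for a,_ in l])
            out.append(proj(C[n],place(p,L))-np.array([b for _,b in l]))
        return np.vstack(out)
    s=least_squares(lambda p:r(p).ravel(),p0,loss="soft_l1")
    print(cams,s.x[:2]*1e3,np.degrees(s.x[2]),s.x[3:]*1e3); print(np.round(r(s.x),1).tolist())
z=lambda l,s,o,dx=0:[(a,b) for (a,_),b in zip(l,unc([q for _,q in l],s,o,dx))]
T=z(cl_top,4.4,(160,200)); S=z(cl_sc,4,(365,180))
for cs in (("top",),("scene",),("top","scene")): run(T,S,[.4,.25,0],cams=cs)
zt,zl=70,77
import sys
for zt,zl in ((70,77),(79,79),(77,79)):
  print(zt,zl)
  b_top=[((62,70,70),(490,106)),((62,-70,70),(685,104)),((-70,100,zl),(447,289)),((-70,-100,zl),(736,286)),(("a",100,zl),(450,396)),(("a",-100,zl),(738,394)),(("b",100,70),(446,33)),(("b",-100,70),(726,31))]
  b_sc=[((-70,-100,zl),(440,161)),((-70,100,zl),(632,58)),(("a",-100,zl),(390,108)),(("a",100,zl),(580,14)),((62,-70,70),(566,250)),((62,70,70),(704,165)),(("b",-100,70),(578,320)),(("b",100,70),(782,188))]
  T=z(b_top,396/130,(290,120),400); S=z(b_sc,2.2,(230,215),370)
  for cs in (("top",),("scene",),("top","scene")): run(T,S,[.5,-.05,0,-.14],cams=cs)
E
python3 fit.py
```

```text
('top',) [431.60313475 316.54059306] 1.92604492277846 []
[[0.4, -0.0], [-0.3, -0.3], [0.1, 0.6], [-0.0, 0.4], [0.3, -0.2], [-0.4, -0.3]]
('scene',) [431.82625871 310.22047618] 1.3956626387233055 []
[[0.1, 0.4], [0.4, 0.0], [-0.1, -1.1], [-0.4, 0.2]]
('top', 'scene') [431.17801429 314.95040258] 1.6163190173445103 []
[[1.3, 0.0], [0.5, -0.0], [0.7, 0.9], [0.5, 0.4], [0.8, -0.2], [0.1, 0.0], [1.5, -0.6], [1.6, -0.9], [1.1, -1.8], [0.6, -0.6]]
70 77
('top',) [546.57079184 -19.71806059] -0.30128289000458414 [-145.13188379]
[[-0.2, -0.1], [0.2, 0.0], [0.7, 0.0], [-0.6, 0.0], [0.1, 0.1], [-0.3, -0.3], [0.2, 0.1], [-0.1, 0.1]]
('scene',) [545.76571141 -24.27716979] -0.23439440877423295 [-145.26048351]
[[-1.3, -0.8], [-0.3, -0.7], [0.2, -0.4], [-0.1, 0.1], [0.3, 0.9], [1.6, -0.1], [-0.2, 0.9], [0.0, -0.5]]
('top', 'scene') [546.13333001 -22.28338252] -0.3157231566568792 [-145.42844467]
[[1.0, 0.1], [1.4, 0.2], [1.9, 0.2], [0.6, 0.2], [1.3, 0.5], [0.9, 0.0], [1.4, 0.4], [1.1, 0.4], [-0.2, -1.2], [0.7, -1.0], [1.2, -0.9], [0.9, -0.3], [1.3, 0.4], [2.6, -0.4], [0.7, 0.3], [0.9, -0.9]]
79 79
('to
[... 585 characters left out ...]
], [1.3, 0.4], [2.5, -0.4], [0.8, 0.4], [0.9, -0.8]]
77 79
('top',) [546.44011249 -19.63355199] -0.32568188030705625 [-145.0525307]
[[-0.2, -0.1], [0.2, 0.1], [0.6, -0.0], [-0.4, -0.0], [0.0, 0.1], [-0.2, -0.3], [0.2, 0.1], [-0.1, 0.1]]
('scene',) [546.28774276 -24.73242927] -0.1479936569575983 [-145.0619734]
[[-1.5, -1.2], [-0.3, -1.3], [-0.0, -0.7], [-0.2, -0.4], [0.4, 1.2], [1.6, 0.2], [-0.0, 1.4], [0.1, -0.2]]
('top', 'scene') [546.14115571 -22.32285399] -0.30325174879637995 [-145.31988226]
[[1.0, 0.1], [1.4, 0.2], [1.9, 0.1], [0.8, 0.1], [1.3, 0.4], [1.1, -0.1], [1.4, 0.4], [1.1, 0.3], [-0.4, -2.0], [0.7, -1.8], [1.1, -1.6], [0.9, -1.0], [1.3, 0.4], [2.5, -0.4], [0.8, 0.4], [0.9, -0.8]]
```

```bash
cat >> h.py <<'E'
import json
def Rt(yaw,tilt=0):  # tool y along filter +x, z down; tilt deg: filter +x end up
    yaw=np.radians(yaw)
    x=np.array([-np.sin(yaw),np.cos(yaw),0]); y=np.array([np.cos(yaw),np.sin(yaw),0])
    M=np.c_[x,y,[0,0,-1.]]
    return M@Ro.from_rotvec([-np.radians(tilt),0,0]).as_matrix()
def rows(p0,R0,tg):
    for p,R in tg:
        print(np.round(R0.T@(np.array(p)-p0),4).tolist(), np.round(Ro.from_matrix(R0.T@R).as_rotvec(degrees=True),2).tolist())
def after(p0,R0,sh,tn):
    return p0+R0@np.array(sh), R0@Ro.from_rotvec(tn,degrees=True).as_matrix()
E
python3 - <<'E'
from h import *
p0=np.array([.2263,-.5285,.2217]); R0=Ro.from_rotvec([-3.0752,-.6311,0]).as_matrix()
rows(p0,R0,[([.36,-.35,.24],Rt(-50)),([.46,-.12,.25],Rt(-25)),([.46,.12,.25],Rt(-12)),([.4315,.3135,.22],Rt(1.8))])
E
```

```text
[0.1932, -0.1115, -0.018] [-0.12, -0.05, -16.81]
[0.3757, -0.2835, -0.0275] [-0.11, -0.07, -41.81]
[0.4702, -0.5041, -0.0269] [-0.11, -0.09, -54.81]
[0.5202, -0.6931, 0.0035] [-0.1, -0.1, -68.61]
```

Call:
carry_out([
  [[0.193,-0.111,-0.018],[0,0,-17],1],
  [[0.193,-0.111,-0.018],[0,0,-17],1],
  [[0.193,-0.111,-0.018],[0,0,-17],1],
  [[0.193,-0.111,-0.018],[0,0,-17],1],
  [[0.376,-0.283,-0.028],[0,0,-42],1],
  [[0.376,-0.283,-0.028],[0,0,-42],1],
  [[0.376,-0.283,-0.028],[0,0,-42],1],
  [[0.376,-0.283,-0.028],[0,0,-42],1],
  [[0.376,-0.283,-0.028],[0,0,-42],1],
  [[0.376,-0.283,-0.028],[0,0,-42],1],
])

```text
clock: 1.85
tool_pos: [0.4606, -0.1204, 0.2505]
tcp_rot: [2.645, 1.694, -0.001]
ft_force: [0.2, 0.3, -0.6]
gripper_width: 0.0941
```

Run:
```python
from h import *
from plant import env
import cv2
c=env.capture("wrist"); cv2.imwrite("pics/w1.png",c["img"])
p0=np.array([.2263,-.5285,.2217]); R0=Ro.from_rotvec([-3.0752,-.6311,0]).as_matrix()
p,R=after(p0,R0,[0.376,-0.283,-0.028],[0,0,-42]); print(p,env.state()["tool_pos"])
rows(p,R,[([.46,.12,.25],Rt(-12)),([.4315,.3135,.16],Rt(1.8)),([.4315,.3135,.12],Rt(1.8))])
```

```text
[ 0.46046016 -0.12034822  0.2505123 ] [ 0.46032838 -0.12109766  0.25039773]
[0.218, -0.1013, 0.0011] [-0.07, -0.11, -12.81]
[0.3815, -0.2082, 0.0915] [-0.05, -0.12, -26.61]
[0.3814, -0.2081, 0.1315] [-0.05, -0.12, -26.61]
```

View pics/w1.png

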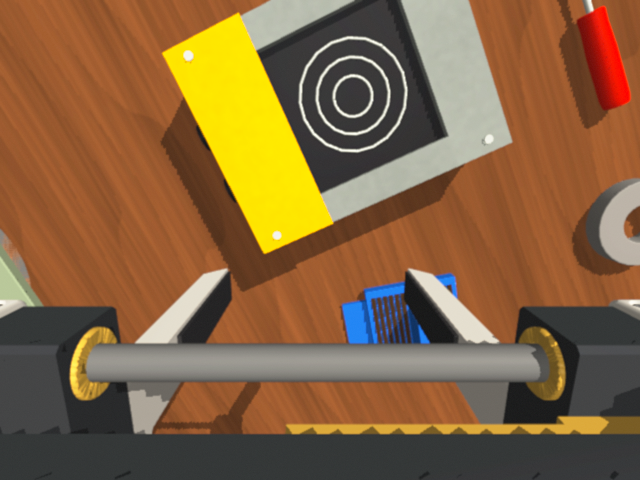

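Wrist view: the bay with yellow lip corners at (col,row) (165,52), (265,253), (332,222) and (239,13), the recess corner at (447,135), and the dirty filter at (400,310). I use these corners as a third estimate of the bay and carry on.

Run:
```python
from h import *
from plant import env
c=env.capture("wrist")
L=np.array([(-145,-100,77),(-70,-100,77),(-145,100,77),(-70,100,77),(62,-70,70),(115,-100,70)])*1e-3
P=np.array([(265,253),(332,222),(164,52),(239,13),(447,136),(511,142)])
f=lambda p:(proj(c,place(p,L))-P)
s=least_squares(lambda p:f(p).ravel(),[.546,-.02,0]); print(s.x[:2],np.degrees(s.x[2]),np.round(f(s.x),1).tolist())
```

```text
[ 0.54721156 -0.02286903] -0.5674084071739637 [[-1.4, 0.7], [0.8, 1.2], [-2.2, -0.2], [-0.5, -1.0], [1.7, 0.1], [1.7, 0.3]]
```

Call:
carry_out([
  [[0.109,-0.051,0.0],[0,0,-6],1],
  [[0.109,-0.051,0.0],[0,0,-6],1],
  [[0.218,-0.101,0.0],[0,0,-13],1],
  [[0.218,-0.101,0.0],[0,0,-13],1],
  [[0.3,-0.155,0.045],[0,0,-20],1],
  [[0.3815,-0.208,0.09],[0,0,-26.6],1],
  [[0.3815,-0.208,0.09],[0,0,-26.6],1],
  [[0.3815,-0.208,0.115],[0,0,-26.6],1],
  [[0.3815,-0.208,0.115],[0,0,-26.6],1],
  [[0.3815,-0.208,0.115],[0,0,-26.6],1],
])

```text
clock: 3.2
tool_pos: [0.4332, 0.3119, 0.1362]
tcp_rot: [2.188, 2.253, 0.001]
ft_force: [-0.3, -0.8, 1.2]
gripper_width: 0.0941
```

Run:
```python
from h import *
from plant import env
import cv2
c=env.capture("wrist"); im=c["img"].copy()
for p in ([.4315,.3135,np.radians(1.8)],):
    L=np.array([(-55,-60,14),(55,-60,14),(55,60,14),(-55,60,14),(-85,-45,5),(-85,45,5),(-6,-30,58),(6,-30,58),(6,30,58),(-6,30,58)])*1e-3
    for u,v in proj(c,place(p,L)): cv2.circle(im,(int(u),int(v)),4,(0,0,255),1)
cv2.imwrite("pics/w2.png",im); s=env.state(); print(s["tool_pos"],s["tcp_rot"])
```

```text
[0.4336919  0.31206023 0.13687846] [2.18854583 2.25221567 0.00325203]
```

View pics/w2.png

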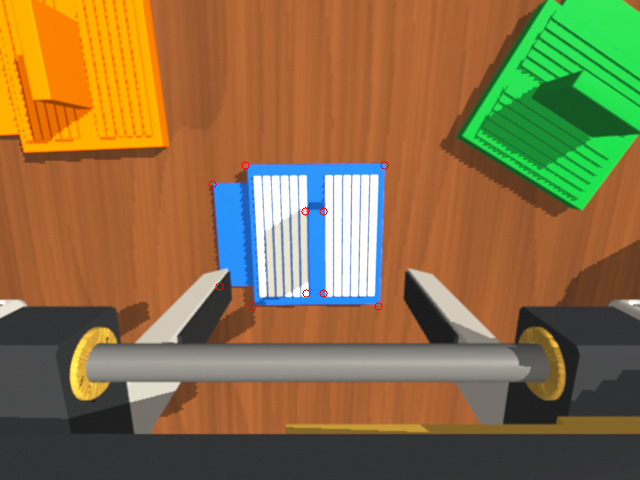

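Run:
```python
from h import *
from plant import env
p0=np.array([.2263,-.5285,.2217]); R0=Ro.from_rotvec([-3.0752,-.6311,0]).as_matrix()
p,R=after(p0,R0,[0.376,-0.283,-0.028],[0,0,-42]); p,R=after(p,R,[0.3815,-0.208,0.115],[0,0,-26.6]);print(p,Ro.from_matrix(R).as_rotvec())
for i in range(5):
    s=env.state(); print(s["tool_pos"],s["tcp_rot"])
s=env.state()
Rm=Ro.from_rotvec(s["tcp_rot"]).as_matrix(); print(Rm)
```

```text
[0.43165043 0.31347585 0.13650384] [-2.18505440e+00 -2.25459300e+00 -2.03696304e-03]
[0.4336919  0.31206023 0.13687846] [2.18854583 2.25221567 0.00325203]
[0.4336919  0.31206023 0.13687846] [2.18854583 2.25221567 0.00325203]
[0.4336919  0.31206023 0.13687846] [2.18854583 2.25221567 0.00325203]
[0.4336919  0.31206023 0.13687846] [2.18854583 2.25221567 0.00325203]
[0.4336919  0.31206023 0.13687846] [2.18854583 2.25221567 0.00325203]
[[-2.86699843e-02  9.99586316e-01  2.28648756e-03]
 [ 9.99588751e-01  2.86685307e-02  6.65999891e-04]
 [ 6.00174139e-04  2.30464145e-03 -9.99997164e-01]]
```

The projected model (red circles) fits the white-pleated filter to 2–3 px, with the rib at cols 308–324. I descend and grip.

Call:
carry_out([
  [[0.001,-0.001,0.03],[0,0,0],1],
  [[0.001,-0.001,0.06],[0,0,0],1],
  [[0.001,-0.001,0.08],[0,0,0],1],
  [[0.001,-0.001,0.095],[0,0,0],1],
  [[0.001,-0.001,0.1],[0,0,0],1],
  [[0.001,-0.001,0.1],[0,0,0],1],
  [[0.001,-0.001,0.1],[0,0,0],0],
  [[0.001,-0.001,0.1],[0,0,0],0],
  [[0.001,-0.001,0.1],[0,0,0],0],
  [[0.001,-0.001,0.1],[0,0,0],0],
], force=35)

```text
clock: 4.5
tool_pos: [0.4309, 0.3143, 0.0356]
tcp_rot: [2.186, 2.256, 0.0]
ft_force: [0.1, -0.6, 0.5]
gripper_width: 0.0577
```

Call:
carry_out([
  [[0,0,0],[0,0,0],0],
  [[0,0,0],[0,0,0],0],
  [[0,0,0],[0,0,0],0],
  [[0,0,0],[0,0,0],0],
  [[0,0,0],[0,0,0],0],
  [[0,0,0],[0,0,0],0],
  [[0,0,0],[0,0,0],0],
  [[0,0,0],[0,0,0],0],
  [[0,0,0],[0,0,0],0],
  [[0,0,-0.02],[0,0,0],0],
])

```text
clock: 5.75
tool_pos: [0.4287, 0.3132, 0.0537]
tcp_rot: [-2.185, -2.255, 0.008]
ft_force: [0.3, 0.7, -1.0]
gripper_width: 0.0116
```

Run:
```python
from h import *
from plant import env
import cv2
out=[]
for n in ("scene","top","wrist"):
    c=env.capture(n); cv2.imwrite(f"pics/{n}3.png",c["img"])
for i in range(1):
    s=env.state(); print(s["clock"],s["tool_pos"],s["tcp_rot"],s["ft_force"],s["gripper_width"])
```

```text
5.9 [0.43149818 0.31460936 0.05610947] [2.1859375  2.25555666 0.00302782] [-0.1322635  -0.54564136 -1.23468611] 0.011855407916296211
```

View pics/wrist3.png

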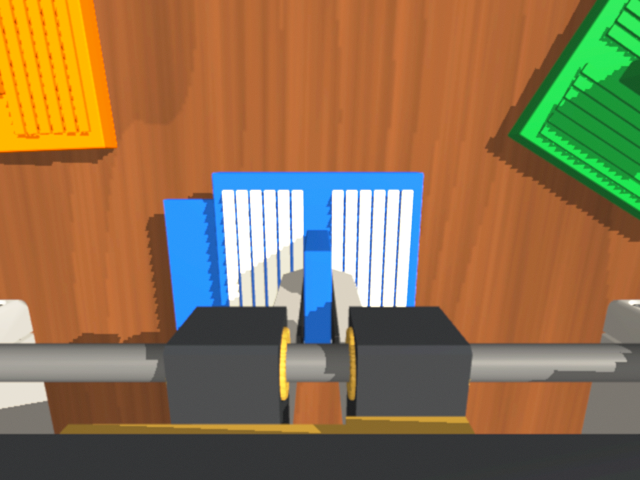

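Wrist view: the rib is clamped at cols 305–330, the opening reads 11.7 mm, and the filter is square to the jaws and lifted off the desk. Next I fit the filter's pose in the gripper from this view.

Run:
```python
from h import *
from plant import env
c=env.capture("wrist"); s=env.state(); tp=s["tool_pos"]; R=Ro.from_rotvec(s["tcp_rot"]).as_matrix()
print("cam in tool",R.T@(-c["R"].T@c["t"]-tp))
print(s["clock"],tp)
L=np.array([(-55,60,14),(55,60,14),(-85,45,5)])*1e-3
P=np.array([(213,172),(423,172),(165,199)])
# p: x,y,yaw,zunderside
f=lambda p:(proj(c,place(p[:3],L+[0,0,p[3]]))-P)
q=least_squares(lambda p:f(p).ravel(),[.43,.313,.03,.02]); print(q.x,np.degrees(q.x[2]),np.round(f(q.x),1).tolist())
print("offset filter - tcp in tool axes", R.T@(np.r_[q.x[:2],q.x[3]]-tp))
```

```text
cam in tool [ 0.06845267  0.00040455 -0.16219005]
5.95 [0.43083194 0.31422745 0.05541205]
[0.43193997 0.315283   0.03220883 0.01733071] 1.8454302555332553 [[-0.4, 0.1], [0.1, 0.0], [0.3, -0.1]]
offset filter - tcp in tool axes [0.00101442 0.0011302  0.03808181]
```

```bash
cat >> h.py <<'E'
BX,BY,BYAW=.5465,-.0223,-.4
def ins(Xt,Zt,th,dy=0):
    t=np.radians(th); c,s=np.cos(t),np.sin(t)
    X=Xt*1e-3+.085*c-.036*s; Z=.06+Zt*1e-3+.085*s+.036*c
    b=np.radians(BYAW); Y=-.001+dy
    return np.array([BX+np.cos(b)*X-np.sin(b)*Y, BY+np.sin(b)*X+np.cos(b)*Y, Z]), Rt(BYAW,th)
E
python3 - <<'E'
from h import *
p0=np.array([.4312,.3140,.0560]); R0=Rt(1.7)
tg=[([.4312,.314,.11],R0),([.44,.30,.165],R0)]
e,Re=ins(-58,50,14); print(e)
for a in (.25,.5,.75,1): tg.append((np.r_[(1-a)*np.array([.44,.30])+a*e[:2], .185],Rt(1.7-2.1*a,14*a)))
tg.append((e,Re)); rows(p0,R0,tg)
E
```

```text
[ 0.56225858 -0.02341004  0.16549401]
[0.0, 0.0, -0.054] [0.0, 0.0, 0.0]
[-0.0143, 0.0084, -0.109] [0.0, 0.0, 0.0]
[-0.096, 0.0365, -0.129] [-3.5, -0.02, 0.52]
[-0.1777, 0.0647, -0.129] [-7.0, -0.06, 1.05]
[-0.2594, 0.0928, -0.129] [-10.5, -0.14, 1.57]
[-0.3411, 0.121, -0.129] [-14.0, -0.26, 2.09]
[-0.3411, 0.121, -0.1095] [-14.0, -0.26, 2.09]
```

Call:
carry_out([
  [[0,0,-0.054],[0,0,0],0],
  [[-0.014,0.008,-0.109],[0,0,0],0],
  [[-0.055,0.022,-0.129],[-1.7,0,0.3],0],
  [[-0.096,0.0365,-0.129],[-3.5,0,0.5],0],
  [[-0.14,0.05,-0.129],[-5,0,0.8],0],
  [[-0.178,0.065,-0.129],[-7,0,1],0],
  [[-0.22,0.079,-0.129],[-9,0,1.3],0],
  [[-0.26,0.093,-0.129],[-10.5,-0.1,1.6],0],
  [[-0.3,0.107,-0.129],[-12.2,-0.2,1.8],0],
  [[-0.341,0.121,-0.129],[-14,-0.26,2.1],0],
])

```text
clock: 7.2
tool_pos: [0.5619, -0.0239, 0.1831]
tcp_rot: [2.098, 2.086, 0.255]
ft_force: [0.3, -0.4, -1.1]
gripper_width: 0.012
```

Run:
```python
from h import *
from plant import env
import cv2
C={}
for n in ("scene","top","wrist"):
    c=C[n]=env.capture(n); cv2.imwrite(f"pics/{n}4.png",c["img"])
s=env.state(); print(s["clock"],s["tool_pos"],s["tcp_rot"],s["ft_force"],s["gripper_width"])
a=C["scene"]["img"][130:380,220:470]; b=C["top"]["img"][110:270,270:430]
cv2.imwrite("pics/c4.png",np.hstack([cv2.resize(a,(400,400)),cv2.resize(b,(400,400))]))
p0=np.array([.4312,.3140,.0560]); R0=Rt(1.7)
p,R=after(p0,R0,[-0.341, 0.121, -0.129], [-14, -0.26, 2.1]); print(p, Ro.from_matrix(R).as_rotvec())
```

```text
7.35 [ 0.56169683 -0.02441563  0.18309537] [2.10236654 2.08322466 0.25374598] [-0.88659598  0.09398886 -1.76888903] 0.011766345706587638
[ 0.56226293 -0.0232603   0.185     ] [2.09861865 2.08363603 0.25582927]
```

View pics/c4.png

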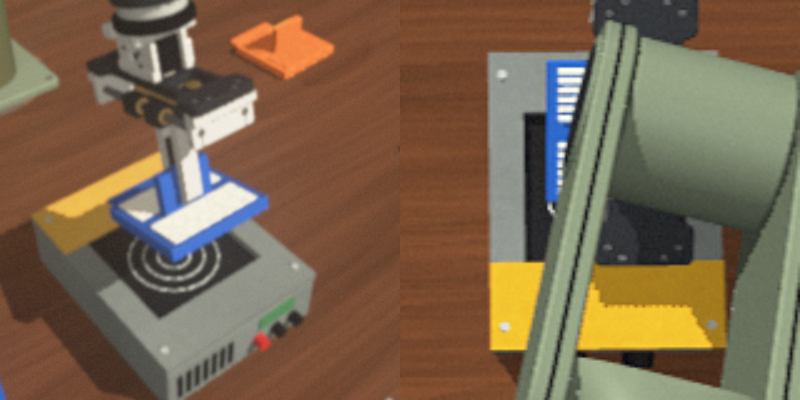

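View pics/wrist4.png

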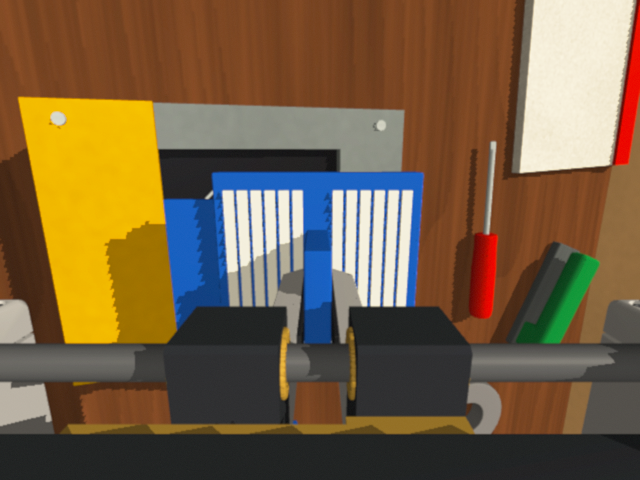

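Scene and wrist views: the filter is tilted over the bay with the tongue above and ahead of the lip edge. It has not moved in the jaws, since its corners are still at cols 213/423, row 172. I fit the bay again from this wrist view.

Run:
```python
from h import *
from plant import env
c=env.capture("wrist"); s=env.state(); print(s["tool_pos"])
L=np.array([(-145,100,77),(-70,100,77),(62,70,70),(115,100,70)])*1e-3
P=np.array([(20,98),(153,101),(340,150),(404,111)])
f=lambda p:(proj(c,place(p,L))-P)
q=least_squares(lambda p:f(p).ravel(),[.546,-.02,0]); print(q.x[:2],np.degrees(q.x[2]),np.round(f(q.x),1).tolist())
p0=np.array([.5622,-.0235,.1845]); R0=Rt(-.4,14)
rows(p0,R0,[ins(-58,z,14) for z in (50,30,15,8)]+[ins(-58,3,14)])
```

```text
[ 0.56145762 -0.02317937  0.18312421]
[ 0.54697917 -0.02057113] -0.33862841095710955 [[-1.3, -0.4], [-0.4, 0.8], [1.3, -0.2], [1.3, 0.1]]
[0.0001, -0.0045, 0.0185] [0.0, 0.0, 0.0]
[0.0001, -0.0094, 0.0379] [0.0, 0.0, 0.0]
[0.0001, -0.013, 0.0524] [0.0, 0.0, 0.0]
[0.0001, -0.0147, 0.0592] [0.0, 0.0, 0.0]
[0.0001, -0.0159, 0.0641] [0.0, 0.0, 0.0]
```

Call:
carry_out([
  [[0,-0.0045,0.0185],[0,0,0],0],
  [[0,-0.009,0.036],[0,0,0],0],
  [[0,-0.0115,0.046],[0,0,0],0],
  [[0,-0.0135,0.054],[0,0,0],0],
  [[0,-0.0145,0.058],[0,0,0],0],
  [[0,-0.0151,0.0605],[0,0,0],0],
  [[0,-0.0157,0.063],[0,0,0],0],
  [[0,-0.0157,0.063],[0,0,0],0],
  [[0,-0.0157,0.063],[0,0,0],0],
  [[0,-0.0157,0.063],[0,0,0],0],
])

```text
clock: 8.65
tool_pos: [0.5626, -0.0229, 0.1197]
tcp_rot: [2.097, 2.085, 0.256]
ft_force: [-0.2, -0.3, -1.7]
gripper_width: 0.0116
```

Run:
```python
from h import *
from plant import env
import cv2
for i in range(3):
    c=env.capture("scene")
    s=env.state(); print(s["clock"],s["tool_pos"],s["tcp_rot"],s["ft_force"],s["gripper_width"])
w=env.capture("wrist")["img"]
a=c["img"][180:330,230:420]
cv2.imwrite("pics/c5.png",np.hstack([cv2.resize(a,(400,316)),cv2.resize(w[60:376,0:400],(400,316))]))
p0=np.array([.5622,-.0235,.1840]); R0=Rt(-.4,14)
p,R=after(p0,R0,[0,-.0157,.063],[0,0,0]); print(p)
for z in (0,1,2,3): print(z,ins(-58,z,14)[0])
```

```text
8.7 [ 0.5625568  -0.02289585  0.11970157] [2.09683857 2.08520316 0.2562628 ] [-0.04898423  1.20602258 -1.78040648] 0.011570665586053245
8.75 [ 0.56253683 -0.02292045  0.1196829 ] [2.09687999 2.08515071 0.25621452] [ 0.42252425  0.2013329  -0.83833079] 0.011826509374239968
8.8 [ 0.5625366  -0.02287578  0.11965528] [2.09685423 2.08527487 0.25622462] [ 0.42096373  0.34364912 -0.02942667] 0.012087674905565001
[ 0.56220744 -0.02350005  0.1190732 ]
0 [ 0.56225858 -0.02341004  0.11549401]
1 [ 0.56225858 -0.02341004  0.11649401]
2 [ 0.56225858 -0.02341004  0.11749401]
3 [ 0.56225858 -0.02341004  0.11849401]
```

View pics/c5.png

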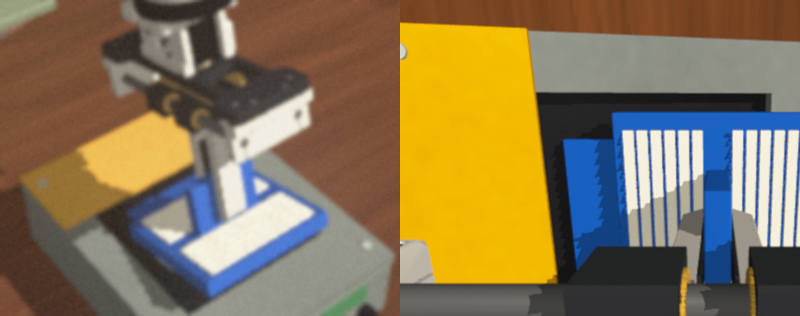

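The tongue is below lip level and about 12 mm ahead of the lip edge, with no contact force. I lower 2.5 mm and start sliding under the lip.

Call:
carry_out([
  [[0,-0.0003,0.0012],[0,0,0],0],
  [[0,-0.0006,0.0024],[0,0,0],0],
  [[0,-0.0035,0.0017],[0,0,0],0],
  [[0,-0.0065,0.001],[0,0,0],0],
  [[0,-0.0095,0.0002],[0,0,0],0],
  [[0,-0.0125,-0.0006],[0,0,0],0],
  [[0,-0.015,-0.0012],[0,0,0],0],
  [[0,-0.0175,-0.0018],[0,0,0],0],
  [[0,-0.0175,-0.0018],[0,0,0],0],
  [[0,-0.0175,-0.0018],[0,0,0],0],
])

```text
clock: 10.1
tool_pos: [0.5451, -0.0228, 0.1171]
tcp_rot: [2.097, 2.085, 0.256]
ft_force: [1.0, 0.2, -1.8]
gripper_width: 0.0118
```

Run:
```python
from h import *
from plant import env
import cv2
for i in range(2):
    c=env.capture("scene")
    s=env.state(); print(s["clock"],s["tool_pos"],s["tcp_rot"],s["ft_force"],s["gripper_width"])
w=env.capture("wrist")["img"]
a=c["img"][180:330,230:420]
cv2.imwrite("pics/c6.png",np.hstack([cv2.resize(a,(400,316)),cv2.resize(w[60:376,0:400],(400,316))]))
```

```text
10.15 [ 0.54516139 -0.02278708  0.11709461] [2.0968373  2.0852928  0.25619146] [ 0.61437728 -0.21202869 -1.00365745] 0.011509914942608671
10.2 [ 0.54514324 -0.02274713  0.11707306] [2.09689415 2.08538968 0.25615544] [ 0.09849024 -0.23460926 -1.93943177] 0.011486760829766966
```

View pics/c6.png

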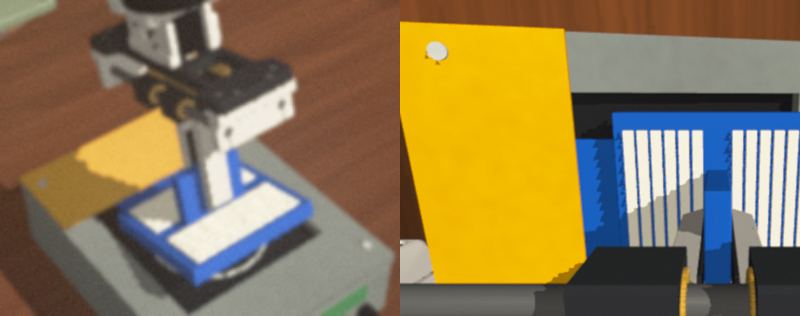

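The tongue tip is hidden under the yellow lip, with no contact force. I push it in further and start the swing.

Run:
```python
from h import *
p0,R0=ins(-75.1,1.6,14)
print(p0)
rows(p0,R0,[ins(-78.6,1.6,14),ins(-82,1.6,14),ins(-85.5,1.6,14)]+[ins(-85.5,1.5,t) for t in (14,12,10,8,6)])
print()
p0,R0=ins(-85.5,1.5,6)
rows(p0,R0,[ins(-85.5,1.5-t,a) for t,a in ((.2,5),(.4,4),(.6,3),(.8,2),(1,1),(1.2,0),(1.5,0))])
```

```text
[ 0.545159   -0.02329066  0.11709401]
[0.0, -0.0034, -0.0008] [0.0, 0.0, 0.0]
[0.0, -0.0067, -0.0017] [0.0, 0.0, 0.0]
[0.0, -0.0101, -0.0025] [0.0, 0.0, 0.0]
[0.0, -0.0101, -0.0024] [0.0, 0.0, 0.0]
[0.0, -0.0089, 0.0006] [2.0, -0.0, 0.0]
[0.0, -0.0078, 0.0036] [4.0, -0.0, 0.0]
[0.0, -0.0068, 0.0067] [6.0, -0.0, -0.0]
[0.0, -0.0059, 0.0098] [8.0, -0.0, -0.0]

[-0.0, 0.0006, 0.0017] [1.0, 0.0, 0.0]
[-0.0, 0.0012, 0.0034] [2.0, 0.0, 0.0]
[-0.0, 0.0017, 0.0051] [3.0, 0.0, 0.0]
[-0.0, 0.0022, 0.0068] [4.0, 0.0, 0.0]
[-0.0, 0.0027, 0.0085] [5.0, 0.0, 0.0]
[-0.0, 0.0032, 0.0103] [6.0, 0.0, 0.0]
[-0.0, 0.0031, 0.0106] [6.0, 0.0, 0.0]
```

Call:
carry_out([
  [[0,-0.0034,-0.0008],[0,0,0],0],
  [[0,-0.0067,-0.0017],[0,0,0],0],
  [[0,-0.0101,-0.0025],[0,0,0],0],
  [[0,-0.0101,-0.0025],[0,0,0],0],
  [[0,-0.0089,0.0006],[2,0,0],0],
  [[0,-0.0078,0.0036],[4,0,0],0],
  [[0,-0.0068,0.0067],[6,0,0],0],
  [[0,-0.0059,0.0098],[8,0,0],0],
  [[0,-0.0059,0.0098],[8,0,0],0],
  [[0,-0.0059,0.0098],[8,0,0],0],
])

```text
clock: 11.5
tool_pos: [0.5415, -0.0226, 0.1058]
tcp_rot: [2.174, 2.162, 0.113]
ft_force: [-0.3, -0.5, -0.3]
gripper_width: 0.0115
```

Run:
```python
from h import *
from plant import env
import cv2
c=env.capture("scene")
s=env.state(); print(s["clock"],s["tool_pos"],s["tcp_rot"],s["ft_force"],s["ft_torque"],s["gripper_width"]); print(ins(-85.5,1.5,6)[0])
w=env.capture("wrist")["img"]
a=c["img"][180:330,230:420]
cv2.imwrite("pics/c7.png",np.hstack([cv2.resize(a,(400,316)),cv2.resize(w[60:376,0:400],(400,316))]))
```

```text
11.55 [ 0.54136624 -0.02264353  0.10589607] [2.17368016 2.16183714 0.11282738] [ 0.45103696  0.14190084 -1.90808437] [-0.02624643 -0.01697427  0.02258623] 0.01179409535743541
[ 0.54176447 -0.02326696  0.10618771]
```

View pics/c7.png

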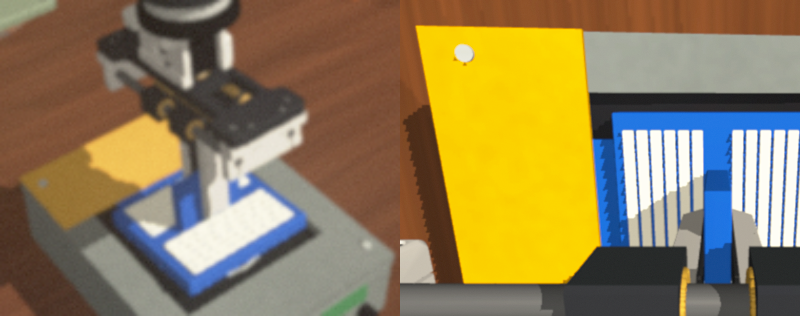

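The tongue is well under the lip, the tilt is 6° and there is no force. I finish the swing.

Call:
carry_out([
  [[0,0.0006,0.0017],[1,0,0],0],
  [[0,0.0012,0.0034],[2,0,0],0],
  [[0,0.0017,0.0051],[3,0,0],0],
  [[0,0.0022,0.0068],[4,0,0],0],
  [[0,0.0027,0.0085],[5,0,0],0],
  [[0,0.0032,0.01],[6,0,0],0],
  [[0,0.0032,0.0102],[6,0,0],0],
  [[0,0.0032,0.0104],[6,0,0],0],
  [[0,0.0032,0.0105],[6,0,0],0],
  [[0,0.0032,0.0105],[6,0,0],0],
])

```text
clock: 12.85
tool_pos: [0.5459, -0.0227, 0.0961]
tcp_rot: [2.227, 2.215, 0.0]
ft_force: [0.2, -0.2, -1.3]
gripper_width: 0.012
```

Run:
```python
from h import *
from plant import env
import cv2
c=env.capture("scene")
s=env.state(); print(s["clock"],s["tool_pos"],s["tcp_rot"],s["ft_force"],s["ft_torque"],s["gripper_width"]); print(ins(-85.5,0,0)[0])
w=env.capture("wrist")["img"]
a=c["img"][180:330,230:420]
cv2.imwrite("pics/c8.png",np.hstack([cv2.resize(a,(400,316)),cv2.resize(w[60:376,0:400],(400,316))]))
```

```text
12.9 [ 0.5458928  -0.02275039  0.09607554] [2.22750260e+00 2.21515901e+00 1.03471980e-04] [-0.32067703 -0.2331374  -1.03092217] [ 0.02684286 -0.06931004  0.00130111] 0.012068545274951213
[ 0.54599303 -0.02329649  0.096     ]
```

View pics/c8.png

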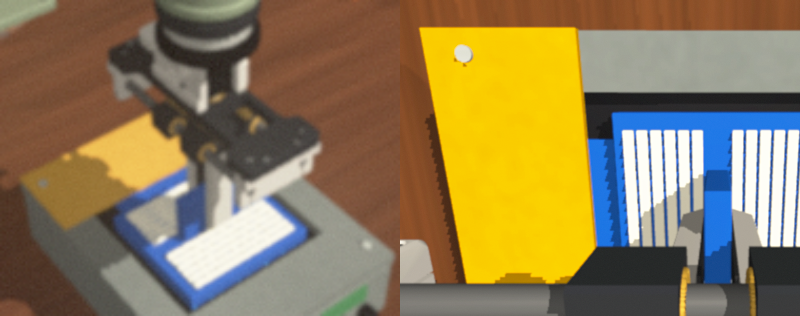

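Flat, but there is no clear floor reaction yet. I lower a little to feel the floor.

Call:
carry_out([
  [[0,0,0.0003],[0,0,0],0],
  [[0,0,0.0006],[0,0,0],0],
  [[0,0,0.0009],[0,0,0],0],
  [[0,0,0.0012],[0,0,0],0],
  [[0,0,0.0012],[0,0,0],0],
  [[0,0,0.0012],[0,0,0],0],
  [[0,0,0.0012],[0,0,0],0],
  [[0,0,0.0012],[0,0,0],0],
  [[0,0,0.0012],[0,0,0],0],
  [[0,0,0.0012],[0,0,0],0],
])

```text
clock: 14.2
tool_pos: [0.546, -0.0228, 0.0955]
tcp_rot: [2.227, 2.215, -0.0]
ft_force: [-3.2, 0.8, 5.5]
gripper_width: 0.0119
```

The floor reaction is about 6 N upward, so the filter is on the floor. I release to a partial opening and then retreat straight up.

Call:
carry_out([
  [[0,0,-0.0003],[0,0,0],0],
  [[0,0,-0.0003],[0,0,0],0.4],
  [[0,0,-0.0003],[0,0,0],0.4],
  [[0,0,-0.0003],[0,0,0],0.4],
  [[0,0,-0.0003],[0,0,0],0.4],
  [[0,0,-0.0003],[0,0,0],0.4],
  [[0,0,-0.0003],[0,0,0],0.4],
  [[0,0,-0.0003],[0,0,0],0.4],
  [[0,0,-0.0003],[0,0,0],0.4],
  [[0,0,-0.0003],[0,0,0],0.4],
])

```text
clock: 15.45
tool_pos: [0.546, -0.0227, 0.0951]
tcp_rot: [2.228, 2.215, 0.0]
ft_force: [-0.0, 0.1, -0.3]
gripper_width: 0.0373
```

Run:
```python
from h import *
from plant import env
import cv2
w=env.capture("wrist"); cv2.imwrite("pics/w9.png",w["img"])
s=env.state(); print(s["clock"],s["tool_pos"],s["ft_force"],s["gripper_width"])
```

```text
15.5 [ 0.5459439  -0.0227615   0.09508739] [-0.74206436 -0.74269755 -0.03664628] 0.03772186294648973
```

View pics/w9.png

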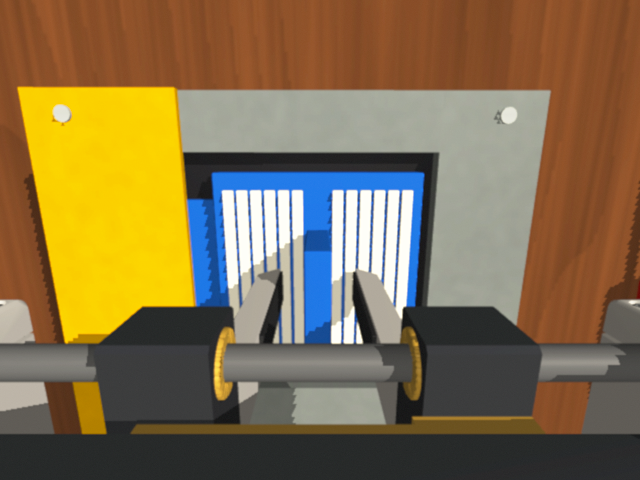

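The fingers are clear of the rib and the filter lies in the recess with its tongue under the lip. I retreat straight up.

Call:
carry_out([
  [[0,0,-0.01],[0,0,0],0.4],
  [[0,0,-0.03],[0,0,0],0.4],
  [[0,0,-0.06],[0,0,0],0.4],
  [[0,0,-0.1],[0,0,0],0.4],
  [[0,0,-0.14],[0,0,0],0.4],
  [[-0.05,-0.02,-0.15],[0,0,0],0.4],
  [[-0.11,-0.05,-0.15],[0,0,0],0.4],
  [[-0.16,-0.08,-0.15],[0,0,0],0.4],
  [[-0.21,-0.1,-0.15],[0,0,0],0.4],
  [[-0.26,-0.1,-0.15],[0,0,0],0.4],
])

```text
clock: 16.75
tool_pos: [0.4433, -0.2837, 0.2463]
tcp_rot: [2.228, 2.213, 0.0]
ft_force: [1.0, -0.1, 0.4]
gripper_width: 0.0373
```

Run:
```python
from h import *
from plant import env
import cv2
C={n:env.capture(n) for n in ("scene","top")}
s=env.state(); print(s["clock"],s["tool_pos"],s["ft_force"],s["gripper_width"])
a=C["scene"]["img"][200:350,230:420]; b=C["top"]["img"][110:270,270:470]
cv2.imwrite("pics/c10.png",np.hstack([cv2.resize(a,(400,316)),cv2.resize(b,(400,316))]))
cv2.imwrite("pics/top10.png",C["top"]["img"])
```

```text
16.85 [ 0.44389133 -0.28673433  0.24611921] [ 0.22025099  0.25544732 -0.15137841] 0.037895254385898296
```

View pics/c10.png

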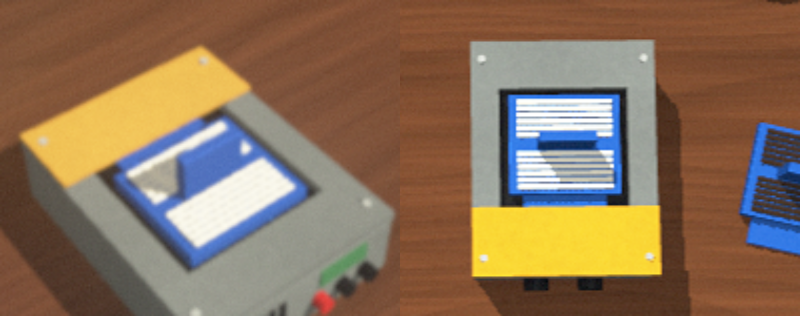

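View pics/top10.png

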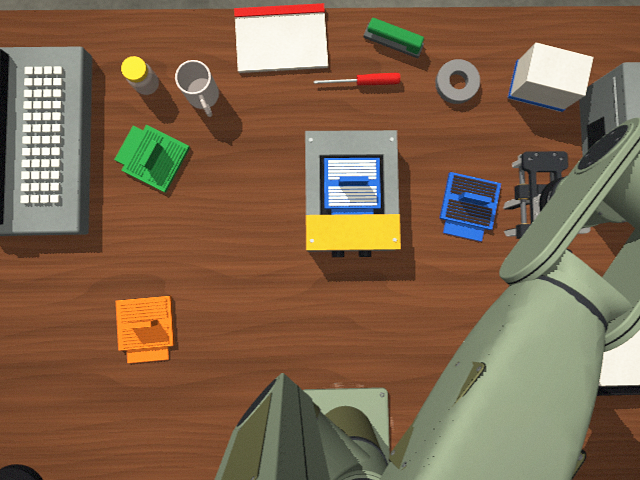

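The filter sits flat inside the recess with a gap on both sides and the tongue under the lip. The dirty filter and the look-alikes are where they were, and the arm is clear. I hand it in.

```bash
python3 -c "
from plant import env
print(env.finish_job())"
```

```text
the job is handed in; nothing more can be done
None
```

The clean filter is fitted in the bay and the job is handed in at about 17 s of the 40 s limit. I gripped it by its rib, slid the tongue under the yellow lip at a 14° tilt, swung it down flat, released it and moved the arm clear.

- **Seating:** the scene and top pictures show the frame inside the recess with a gap on both sides and the tongue under the lip. Before release I felt a floor reaction of about 6 N, and the rib centre was within about 1 mm of its nominal seat. I did not measure flatness again after release beyond viewing those two pictures.
- **Everything else:** the dirty filter and the green and orange look-alikes are where they were. After retreat the force reading was near zero.
- **Disagreements:** the top and scene cameras differed by 5–6 mm in y for both the filter and the bay. Wrist views put the bay between them and the filter within 2 mm of their average, which is inside the bay's 10 mm play. TCP readings scattered by 1–2 mm.

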